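Put a spare fuse away with sprung tongs

TASK

Take the sprung tongs out of their stand, squeeze them shut on the cartridge fuse that lies among the small parts on the table, and carry it with the tongs (never touching it with the gripper itself) into the empty compartment of the two-part spares tray. Lower it to the compartment's floor before you let it go, so that it lies flat about the middle, not dropped. Then stand the tongs upright in their stand again and leave everything.

Things in the scene. Friction and masses are not known exactly. Their poses are not given: they have to be found in the camera images.
- tongs: black sprung tongs, 110 mm tall, 0.12 kg, standing jaws down. Two upright legs 20 mm wide (x) joined at the top by a bridge between them. Grip across y on the flat outer faces, 64 mm apart, 46 to 108 mm above the tips, best at 75. Jaws: flat, 37 mm high, 20 mm wide (x), 5 mm thick, gap 40 mm. Origin: midway between the open jaws at tip level, fixed to the +y leg; z up
- tongs_leg (a joint): how far the tongs are squeezed, m: 0 open, at most 0.032; the -y leg slides parallel toward the +y leg. Outer faces and jaw gap both narrow by this much (faces 64 mm, jaws 40 mm apart at 0). The spring resists with 4.5 N at 0 and 9 N at full squeeze and reopens them. About 0.010 is enough to carry them with the jaws still 30 mm open
- fuse: cartridge fuse, a pale tube with brass-coloured end caps, 50 mm long (its y), 14 mm wide (x), 15 mm high, about 15 g, lying on the table. Origin: centre of its underside. A wooden clothes peg (72 mm) and a black binder clip lie in line with it in shuffled order, centres 80 mm or more apart
- empty_compartment (a point): centre of the inner floor of the empty compartment, 86 mm (x) by 100 mm (y), of a fixed aluminium tray 94 x 212 x 18 mm with two compartments side by side along its y; the other holds a thread spool and a token stack. Floor 4 mm, rim 18 mm above the table, walls 4 mm thick. Axes as the tray's, z up
- stand_well (a point): centre of the floor of the well in the tongs' stand, a fixed grey plastic sleeve on a steel plate. Well 28 mm (x) by 60 mm (y), floor 5 mm above the table, straight to 37 mm, then flaring to the rim 44 mm above the table. The tongs stand in it tips on the floor, their y along its y, either way round

How it is judged (in metres and radians):
On the way, in this order (a step that is already met when the one before it is completed fails the run):
1. the tongs are out of their stand, not yet on the fuse (z of tongs in the frame of stand_well above 0.05 m and height (world z) of fuse below 0.01 m), for 0.1 s.
2. the fuse is lifted in the tongs' jaws (height (world z) of fuse above 0.04 m and contact force between tongs and fuse above 0.5 N), for 0.2 s.
3. the fuse, still in the jaws, is down at the floor of the empty compartment (contact force between tongs and fuse above 0.5 N and z of fuse in the frame of empty_compartment below 0.015 m and horizontal distance between fuse and empty_compartment below 0.035 m), for 0.05 s.
At the end, for the whole second after the job is handed in: the fuse lies flat on the floor of the empty compartment, its centre within 35 mm of the compartment's centre, at rest; the tongs stand in the well of their stand, within 20 mm of its centre, tips within 12 mm of its floor, upright within 14 degrees, at rest (horizontal distance between fuse and empty_compartment below 0.035 m and z of fuse in the frame of empty_compartment below 0.008 m and linear speed of each of fuse, tongs below 0.02 m/s and horizontal distance between tongs and stand_well below 0.02 m and z of tongs in the frame of stand_well below 0.012 m and angle between tongs's own z axis and vertical below 0.25 rad); the robot touches nothing.
It fails at once if the gripper's own fingers touch the fuse (contact force between the fingers and fuse above 0.5 N).
It also fails if it takes over 58 s, if anything falls off the work surface, if the arm or the gripper's body presses on something with over 40 N, if the wrist force passes 120 N, or if a joint passes its speed limit or range.

ROBOT

A 7-joint arm with a two-finger parallel gripper is mounted at the origin on a cart in front of the work surface, level with it; the furniture and walls round the work are solid. World frame = base frame: x ahead of the robot, y to its left, z up, the work surface at z = 0. Lengths are in m, angles in degrees, forces in N, time in s.
With the tool pointing down it reaches from about 0.4 to 0.875 m from the base axis. Payload 19.3 kg.
Tool frame: the origin (TCP) lies midway between the tips of the shut fingers; the grasp point (between the pads) lies 19 mm behind it; x points along the fingers, z is the direction in which the jaws open and shut, and the axes are right-handed (so a half turn about x gives the same grasp; the last joint's range is limited). The gripper opens to 85 mm and grips with 20 to 120 N. Pads are 22 mm wide; open, the fingers measure 114 mm over their backs; the gripper's body (76 mm by 85 mm) begins 54 mm behind the grasp point. The pads swing forward as they close: fully open they stand 13 mm farther back than shut.
Start: joints at [63.759, 29.874, -2.08, 91.645, 1.215, 58.505, -6.463], TCP at [0.236, -0.579, 0.204] pointing down, gripper open.
Joint ranges: [-166.77, 166.77], [-17.47, 122.26], [-85.68, 81.53], [9.62, 139.38], [-72.42, 252.41], [9.2, 110.78], [-144.41, 144.41]. Speed limits (degrees/s): [108.29, 108.29, 136.94, 136.94, 172.46, 172.46, 172.46].

INTERFACE

Orientations are given as [roll, pitch, yaw] about the fixed x, y, z axes, in that order (R = Rz(yaw) Ry(pitch) Rx(roll)).
In Python, from workcell import readout, camera, camera_info, order, search_frame, cut_out, pinpoint gives the robot as it stands.
- The arm moves only by the tool servo_tool, never from a script. Its argument "steps" is a list of rows, each a list of 3 entries, a list of its own where there are three numbers: the shift along the world's x, y, z scaled (see below), then the turn about the world's z scaled (see below), then the opening, from 0 (shut) to 1 (fully open). In form: [[[tx, ty, tz], roll, claw], ...]. A call has exactly 10 rows; each row is the pose to reach, as a shift and turn from the pose commanded when the call began; what a row does not reach only later rows make up. The controller multiplies each number of a shift by 0.15 m and each number of a turn by 2 rad. A row lasts 1/12 s, in which the tool goes at most 41.7 mm and 7.16 degrees, less where a joint would pass 70% of its speed; a pose out of reach is approached as far as the arm can. A call with a number of a shift or a turn outside -1 to 1 is refused whole. A call with a gripper value outside its range is refused whole. The fingers move at their own pace and stop on an object; "grip_force" is the grip in N (left out, the last holds). Time passes only in rows, so rows that repeat a pose let the fingers close, or fill a call up. It gives the time, the measured TCP pose, the force and the opening at its end, in the units of the state.
- readout.read_state(): the state, without advancing time (a new reading comes with each control period).
- camera(name): name is "scene" or "top" or "wrist"; returns (picture, depth): 480x640x3 uint8, red, green, blue; 480x640 float32, m along the optical axis (not along the pixel's ray), 0 where there is no reading.
- camera_info(name): a dict with "fx", "fy", "cx", "cy" (pixels), "rvec" (rotation vector, rad) and "tvec" (3), from world to camera coordinates, as OpenCV has them. Camera axes: x right, y down, z forward; pixel columns grow to the right and rows downward; lengths in m; the calibration is good to about 2 mm. A picture is of the moment at which its call begins: read the wrist's pose just before it. camera_info takes no time and is no camera call; for the wrist camera it gives the pose at the moment of the call.
- order.finish_job(): hands the job in, once; it reports no verdict.
Trained networks look in the newest picture that a camera, given by its name, has taken for a name from the list of things; names that differ only in an ending like _2 or _b are one class to them, and where a whole thing is asked for, a point or a joint stands for the part that bears it (a point fixed in the world has none). Each returns a list of dicts, best first, with "confidence" (0 to 1); they miss things now and then, are a little off and sometimes report something else, mostly with a low value. They report only what shows in the picture. A call takes as long as a camera call.
- search_frame(camera, query): "box" ([left, top, right, bottom] in pixels, round what is visible of it).
- cut_out(camera, query): "pixels" (480x640 bool, what is visible of it) and "box" ([left, top, right, bottom] in pixels, round what is visible of it).
- pinpoint(camera, query): "pixel" ([column, row] in pixels: a listed point, or the origin of a listed thing).
The state is a dict: "clock": time; "joint_positions": joint angles; "joint_vel": joint speeds; "joint_efforts": joint torques, N m; "eef_pos": TCP position; "orientation": TCP orientation; "wrist_force": force on the tool from outside, world axes, zero at the start; "wrist_torque": the same for the moment, N m; "finger_gap": finger opening in m.
Only numpy, scipy, OpenCV 4.12 (cv2) and the standard library are available. Lean on these libraries where they do the work, as an engineer would, in place of code of your own. Each camera call takes 0.05 s, during which the arm holds its last target.

## Working session

There is one attempt and no reset: what is moved stays moved. The work goes in short steps, Python scripts to look and compute and a tool call to move; the robot and the scene stay as the last step left them, time stands still between calls to the robot, and variables do not carry over. Pictures are saved under pics/ and viewed, and the job is handed in when it is done.

Besides the shell and the picture viewer there is one more tool, called after ">>>" as name(argument=value, ...), one argument or row to a line, values as JSON. servo_tool: Moves the arm, as the interface text tells. Its arguments: {"type":"object","properties":{"steps":{"type":"array"},"grip_force":{"type":"number"}},"required":["steps"]}

```bash
mkdir -p pics; cat > h.py <<'E'
import numpy as np, cv2
from workcell import readout, camera, camera_info, order, search_frame, cut_out, pinpoint
def cam(n):
    p,d=camera(n); return p,d
def save(p,f): cv2.imwrite('pics/'+f,cv2.cvtColor(p,cv2.COLOR_RGB2BGR))
def RT(n):
    i=camera_info(n); R,_=cv2.Rodrigues(np.array(i['rvec'],float)); return i,R,np.array(i['tvec'],float).ravel()
def cloud(n,d):
    i,R,t=RT(n); v,u=np.mgrid[0:480,0:640]
    P=np.stack([(u-i['cx'])/i['fx']*d,(v-i['cy'])/i['fy']*d,d],-1)
    return (P-t)@R
def ray(n,px,z):
    i,R,t=RT(n); c=-R.T@t; r=R.T@np.array([(px[0]-i['cx'])/i['fx'],(px[1]-i['cy'])/i['fy'],1.])
    return c+r*(z-c[2])/r[2]
E
python3 - <<'E'
from h import *
s=readout.read_state(); print({k:np.round(s[k],3) for k in s})
for n in ['top','scene']:
    p,d=cam(n); save(p,n+'0.png'); np.save(n+'0.npy',d)
    W=cloud(n,d); np.save(n+'W.npy',W)
    for q in ['tongs','fuse','empty_compartment','stand_well']:
        try:
            for r in pinpoint(n,q)[:2]:
                u,v=np.round(r['pixel']).astype(int); print(n,q,r['pixel'],round(r['confidence'],2),W[v,u].round(3),ray(n,r['pixel'],{'fuse':0,'tongs':.005}.get(q,.005)).round(3))
        except Exception as e: print(n,q,e)
E
```

```text
{'clock': np.float64(0.0), 'joint_positions': array([63.76 , 29.909, -2.08 , 91.674,  1.216, 58.505, -6.461]), 'joint_vel': array([ 0.082,  0.064,  0.03 ,  0.01 ,  0.025,  0.05 , -0.023]), 'joint_efforts': array([-1.0000e-03, -9.2707e+01,  1.9800e+00, -3.6992e+01,  1.8000e-02,
        8.0000e-03,  0.0000e+00]), 'eef_pos': array([ 0.236, -0.578,  0.204]), 'orientation': array([-174.658,   89.935,  117.561]), 'wrist_force': array([-1.153,  0.339,  0.407]), 'wrist_torque': array([ 0.02 ,  0.033, -0.034]), 'finger_gap': np.float64(0.086)}
top tongs [458.5, 261.7] 0.71 [ 0.534 -0.231  0.005] [ 0.534 -0.232  0.005]
top fuse [339.3, 205.6] 0.63 [ 0.639 -0.02   0.014] [ 0.644 -0.021  0.   ]
top empty_compartment [157.2, 302.0] 0.81 [0.472 0.306 0.005] [0.472 0.306 0.005]
top stand_well [455.8, 263.0] 0.87 [ 0.532 -0.227  0.007] [ 0.532 -0.227  0.005]
scene tongs [359.1, 184.3] 0.67 [ 0.518 -0.189  0.044] [ 0.528 -0.231  0.005]
scene fuse [284.8, 230.0] 0.65 [ 0.634 -0.006  0.013] [ 0.64  -0.016  0.   ]
scene empty_compartment [295.8, 376.4] 0.58 [0.47  0.304 0.004] [0.47  0.305 0.005]
scene stand_well [357.1, 182.6] 0.74 [ 0.527 -0.202  0.034] [ 0.535 -0.235  0.005]
```

View pics/top0.png

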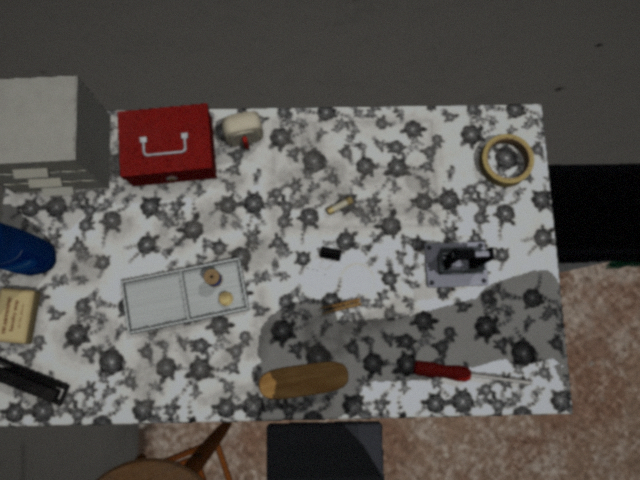

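View pics/scene0.png

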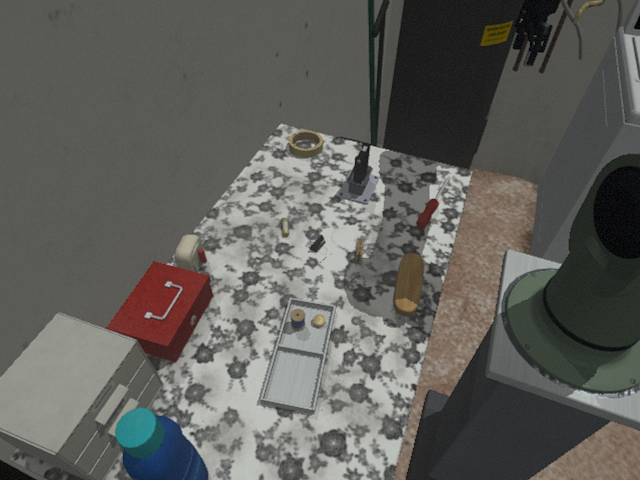

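```bash
python3 - <<'E'
from h import *
for n in ['top']:
    p,d=cam(n); W=cloud(n,d)
    for q in ['fuse','tongs','empty_compartment','stand_well']:
        r=cut_out(n,q)
        if not r: print(q,'none'); continue
        m=r[0]['pixels']&(d>0); P=W[m]; print(q,r[0]['confidence'],r[0]['box'],P.min(0).round(3),P.max(0).round(3),m.sum())
        if q=='fuse': P=P[P[:,2]>.006]
        if q=='tongs': P=P[P[:,2]>.09]
        c=cv2.minAreaRect((P[:,:2]*1000).astype(np.float32)); print(c)
        if q=='tongs': print(np.percentile(P[:,2],[5,50,95]))
        C=P-P.mean(0); u,s,v=np.linalg.svd(C[:,:2],full_matrices=False); print(P.mean(0),v[0],s/np.sqrt(len(P)))
    # peak region
    near=(W[...,0]>.45)&(W[...,0]<.62)&(W[...,1]<-.12)&(W[...,1]>-.33)
    for lo,hi in [(.035,.06),(.06,.09),(.1,.13)]:
        P=W[near&(W[...,2]>lo)&(W[...,2]<hi)]
        if len(P): print(lo,len(P),P.min(0).round(3),P.max(0).round(3),cv2.minAreaRect((P[:,:2]*1000).astype(np.float32)))
    near=(W[...,0]>.38)&(W[...,0]<.6)&(W[...,1]>.1)&(W[...,1]<.5)&(W[...,2]>.014)&(W[...,2]<.022)
    P=W[near]; print('tray',P.min(0),P.max(0),cv2.minAreaRect((P[:,:2]*1000).astype(np.float32)))
E
```

```text
fuse 0.55 [326.7, 194.9, 354.1, 214.0] [ 0.625 -0.045 -0.003] [0.658 0.006 0.019] 249
((641.485595703125, -19.31621551513672), (14.679430961608887, 50.20579528808594), 27.622360229492188)
[ 0.6410064  -0.01911747  0.01352533] [-0.46067493  0.88756893] [0.01489269 0.00396848]
tongs 0.58 [443.7, 243.3, 492.7, 267.4] [ 0.519 -0.262  0.004] [ 0.55  -0.194  0.119] 658
((528.7429809570312, -227.92662048339844), (18.98691177368164, 67.83622741699219), 0.16899704933166504)
[0.09701633 0.11227143 0.1167571 ]
[ 0.52868856 -0.224207    0.11080889] [-0.00960266  0.99995389] [0.02197181 0.00465975]
empty_compartment none
stand_well 0.71 [425.1, 243.0, 487.7, 289.2] [ 0.491 -0.28  -0.   ] [ 0.571 -0.172  0.116] 1861
((530.8197021484375, -225.9348602294922), (80.09010314941406, 107.06500244140625), 1.261091947555542)
[ 0.52447659 -0.21763246  0.01516845] [0.27934632 0.96019042] [0.03083111 0.02296571]
0.035 575 [ 0.506 -0.266  0.035] [ 0.556 -0.186  0.06 ] ((530.9502563476562, -225.7643280029297), (48.313377380371094, 79.59307861328125), 1.325024962425232)
0.06 99 [ 0.519 -0.259  0.061] [ 0.54  -0.195  0.09 ] ((529.443115234375, -227.14190673828125), (19.679595947265625, 64.33399963378906), 1.2579978704452515)
0.1 391 [ 0.519 -0.262  0.1  ] [ 0.54  -0.194  0.119] ((529.8446655273438, -227.93844604492188), (19.937824249267578, 67.88975524902344), 1.3675764799118042)
tray [0.41826855 0.14585424 0.01402131] [0.58126087 0.4995346  0.02195894] ((489.99334716796875, 325.66619873046875), (363.43377685546875, 147.75672912597656), 84.39694213867188)
```

The top view shows the fuse at pixel (340,205), tilted by about 27°. The tongs are in the stand at (458,261), and the tray's empty half is at (157,302). The two cameras and the given sizes agree with this. I'm moving above the tongs and turning by −21°.

>>> servo_tool(
  steps=[
    [[0.07,0.08,0],-0.02,1],
    [[0.16,0.19,0],-0.04,1],
    [[0.25,0.3,0],-0.06,1],
    [[0.34,0.4,0],-0.08,1],
    [[0.42,0.5,0],-0.1,1],
    [[0.5,0.6,0],-0.12,1],
    [[0.58,0.7,0],-0.14,1],
    [[0.66,0.8,0],-0.16,1],
    [[0.75,0.9,0],-0.182,1],
    [[0.83,1.0,0],-0.182,1],
  ],
)

```text
clock: 1.58
eef_pos: [0.3616, -0.4277, 0.2044]
orientation: [68.3, 90.0, -20.5]
wrist_force: [0.5, -0.1, 0.1]
finger_gap: 0.0852
```

>>> servo_tool(
  steps=[
    [[0.09,0.1,0],0,1],
    [[0.18,0.2,0],0,1],
    [[0.27,0.3,0],0,1],
    [[0.36,0.4,0],0,1],
    [[0.45,0.5,0],0,1],
    [[0.54,0.6,0],0,1],
    [[0.63,0.7,0],0,1],
    [[0.72,0.8,0],0,1],
    [[0.81,0.9,0],0,1],
    [[0.9,1.0,0],0,1],
  ],
)

```text
clock: 2.42
eef_pos: [0.4964, -0.2778, 0.2044]
orientation: [53.3, 90.0, -35.3]
wrist_force: [0.4, -0.4, -0.5]
finger_gap: 0.0854
```

>>> servo_tool(
  steps=[
    [[0.06,0.09,0],0,1],
    [[0.12,0.18,0],0,1],
    [[0.18,0.27,0],0,1],
    [[0.22,0.33,0],0,1],
    [[0.23,0.35,0],0,1],
    [[0.23,0.35,0],0,1],
    [[0.23,0.35,0],0,1],
    [[0.23,0.35,0],0,1],
    [[0.23,0.35,0],0,1],
    [[0.23,0.35,0],0,1],
  ],
)

```text
clock: 3.25
eef_pos: [0.53, -0.2267, 0.2043]
orientation: [-20.1, 90.0, -108.7]
wrist_force: [-0.1, 0.1, -0.5]
finger_gap: 0.0856
```

```bash
cat > st.py <<'E'
from h import *
from scipy.spatial.transform import Rotation as Ro
s=readout.read_state(); z=Ro.from_euler('xyz',s['orientation'],degrees=True).as_matrix()
print('t',round(float(s['clock']),2),'tcp',np.round(s['eef_pos'],4),'phi',round(np.degrees(np.arctan2(z[1,2],z[0,2])),2),'down',z[:,0].round(3),'j',np.round(s['joint_positions'],0),'F',np.round(s['wrist_force'],1),'gap',round(float(s['finger_gap']),4))
E
python3 st.py; python3 - <<'E'
from h import *
p,d=cam('wrist'); save(p,'w1.png'); W=cloud('wrist',d)
near=(W[...,0]>.45)&(W[...,0]<.62)&(W[...,1]<-.12)&(W[...,1]>-.33)
for lo,hi in [(.035,.06),(.1,.13)]:
    P=W[near&(W[...,2]>lo)&(W[...,2]<hi)]
    if len(P): print(lo,len(P),P.min(0).round(4),P.max(0).round(4),cv2.minAreaRect((P[:,:2]*1000).astype(np.float32)))
E
```

```text
t 3.25 tcp [ 0.53   -0.2267  0.2043] phi -88.69 down [-0. -0. -1.] j [ 19.  25.  -3.  99.   2.  55. -73.] F [-0.1  0.1 -0.5] gap 0.0856
0.035 1834 [ 0.5161 -0.2662  0.035 ] [ 0.5545 -0.1867  0.0599] ((535.1995849609375, -226.38412475585938), (37.376983642578125, 79.72177124023438), 1.1830028295516968)
0.1 2161 [ 0.5195 -0.2613  0.1   ] [ 0.5405 -0.1947  0.1157] ((529.9779052734375, -227.951416015625), (19.69662094116211, 66.59052276611328), 1.4002082347869873)
```

>>> servo_tool(
  steps=[
    [[0,-0.007,-0.1],0,1],
    [[0,-0.007,-0.22],0,1],
    [[0,-0.007,-0.34],0,1],
    [[0,-0.007,-0.46],0,1],
    [[0,-0.007,-0.58],0,1],
    [[0,-0.007,-0.7],0,1],
    [[0,-0.007,-0.8],0,1],
    [[0,-0.007,-0.89],0,1],
    [[0,-0.007,-0.95],0,1],
    [[0,-0.007,-0.975],0,1],
  ],
)

```text
clock: 4.13
eef_pos: [0.5297, -0.2271, 0.0569]
orientation: [-108.5, 89.9, 162.8]
wrist_force: [0.4, -0.9, 0.1]
finger_gap: 0.0856
```

>>> servo_tool(
  grip_force=25,
  steps=[
    [[0,0,0],0,0.8],
    [[0,0,0],0,0.75],
    [[0,0,0],0,0.72],
    [[0,0,0],0,0.7],
    [[0,0,0],0,0.68],
    [[0,0,0],0,0.65],
    [[0,0,0],0,0.63],
    [[0,0,0],0,0.61],
    [[0,0,0],0,0.61],
    [[0,0,0],0,0.61],
  ],
)

```text
clock: 4.97
eef_pos: [0.5315, -0.2275, 0.0596]
orientation: [70.4, 89.8, -18.2]
wrist_force: [-0.6, 1.5, 13.5]
finger_gap: 0.0527
```

```bash
python3 st.py; python3 - <<'E'
from h import *
p,d=cam('wrist'); save(p,'w2.png')
E
```

```text
t 4.97 tcp [ 0.5315 -0.2275  0.0596] phi -88.64 down [ 0.003 -0.001 -1.   ] j [ 19.  36.  -3. 105.   3.  38. -74.] F [-0.6  1.5 13.5] gap 0.0527
```

View pics/w2.png

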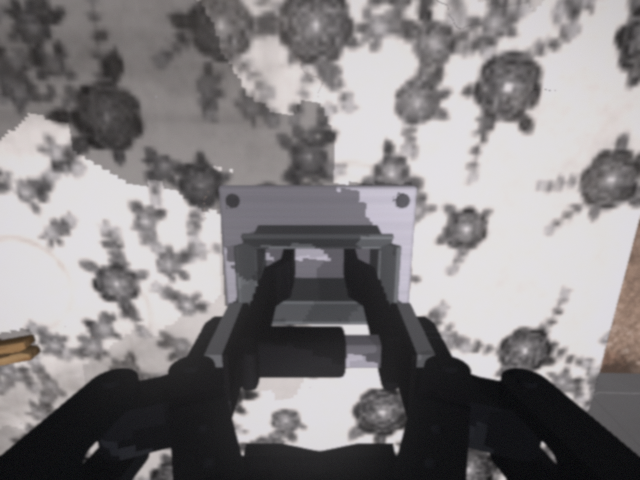

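Both pads are on the legs, with a gap of 53 mm, which means about 11 mm of squeeze. The 13 N upward force comes from the pads swinging forward. I'm lifting now.

>>> servo_tool(
  steps=[
    [[0,0,0.02],0,0.61],
    [[0,0,0.06],0,0.61],
    [[0,0,0.12],0,0.61],
    [[0,0,0.2],0,0.61],
    [[0,0,0.3],0,0.61],
    [[0,0,0.4],0,0.61],
    [[0,0,0.5],0,0.61],
    [[0,0,0.58],0,0.61],
    [[0,0,0.64],0,0.61],
    [[0,0,0.66],0,0.61],
  ],
)

```text
clock: 5.85
eef_pos: [0.5309, -0.2274, 0.1592]
orientation: [69.7, 89.9, -18.9]
wrist_force: [0.5, -0.8, -2.1]
finger_gap: 0.0523
```

```bash
python3 st.py; python3 - <<'E'
from h import *
p,d=cam('wrist'); save(p,'w3.png')
p,d=cam('scene'); save(cv2.resize(p[100:240,260:460],None,fx=4,fy=4),'s3.png')
E
```

```text
t 5.85 tcp [ 0.5309 -0.2274  0.1592] phi -88.65 down [ 0.002 -0.001 -1.   ] j [ 20.  28.  -3. 102.   2.  50. -73.] F [ 0.5 -0.8 -2.1] gap 0.0523
```

View pics/w3.png

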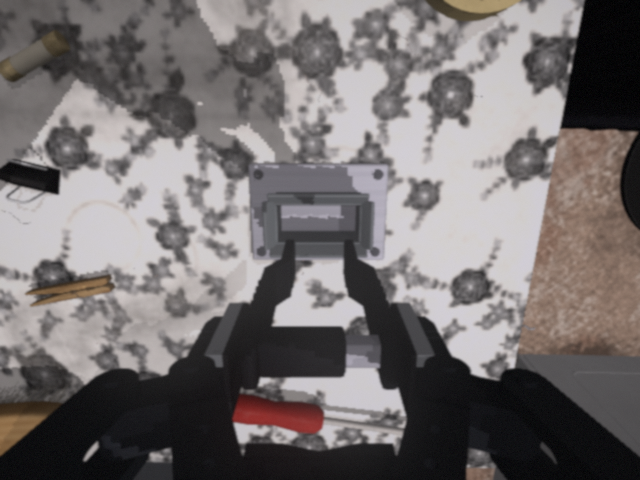

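View pics/s3.png

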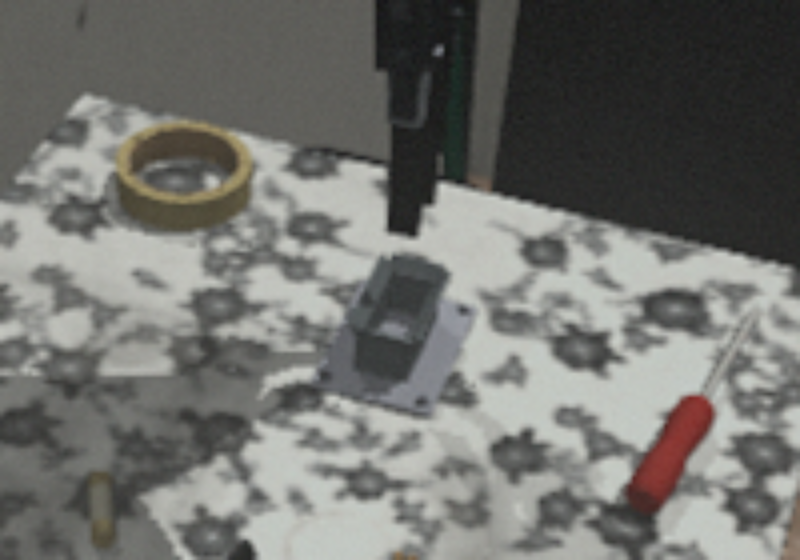

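The tongs are out of the stand. I'm now going above the fuse, turning by +116° in two calls.

>>> servo_tool(
  steps=[
    [[0.03,0.06,0],0.05,0.61],
    [[0.07,0.13,0],0.11,0.61],
    [[0.11,0.2,0],0.17,0.61],
    [[0.15,0.27,0],0.23,0.61],
    [[0.18,0.34,0],0.29,0.61],
    [[0.22,0.41,0],0.35,0.61],
    [[0.26,0.48,0],0.41,0.61],
    [[0.3,0.55,0],0.47,0.61],
    [[0.33,0.62,0],0.53,0.61],
    [[0.37,0.69,0],0.59,0.61],
  ],
)

```text
clock: 6.78
eef_pos: [0.5855, -0.123, 0.1562]
orientation: [-174.1, 89.9, 165.2]
wrist_force: [-0.2, -1.5, -1.8]
finger_gap: 0.0521
```

>>> servo_tool(
  steps=[
    [[0.04,0.08,0],0.06,0.61],
    [[0.08,0.16,0],0.12,0.61],
    [[0.12,0.24,0],0.18,0.61],
    [[0.17,0.34,0],0.24,0.61],
    [[0.22,0.44,0],0.3,0.61],
    [[0.27,0.54,0],0.36,0.61],
    [[0.32,0.62,0],0.4,0.61],
    [[0.36,0.68,0],0.424,0.61],
    [[0.367,0.7,0],0.424,0.61],
    [[0.367,0.7,0],0.424,0.61],
  ],
)

```text
clock: 7.62
eef_pos: [0.6405, -0.0179, 0.1562]
orientation: [125.9, 89.9, 153.4]
wrist_force: [0.1, 0.0, 0.1]
finger_gap: 0.0522
```

```bash
python3 st.py; cat > wf.py <<'E'
from h import *
import sys
from scipy.spatial.transform import Rotation as Ro
s=readout.read_state()
p,d=cam('wrist'); save(p,sys.argv[1]); W=cloud('wrist',d)
T=np.array(s['eef_pos']); R=Ro.from_euler('xyz',s['orientation'],degrees=True).as_matrix()
L=(W-T)@R   # tool coords: x down, z opening
# jaws
m=(d>0)&(abs(L[...,0])<.075)&(L[...,0]>.02)&(abs(L[...,1])<.03)&(abs(L[...,2])<.05)
P=L[m]; print('jaw pts tool',len(P),np.percentile(P,[1,50,99],axis=0).round(4).tolist())
i=camera_info('wrist'); 
for q in ['fuse']:
    for r in cut_out('wrist',q)[:2]:
        m=r['pixels']&(d>0)&(W[...,2]>.006)&(W[...,2]<.022); P=W[m]; print(q,r['confidence'],r['box'],m.sum())
        if len(P)<30: continue
        print(cv2.minAreaRect((P[:,:2]*1000).astype(np.float32)),P[:,2].max())
np.savez('last.npz',W=W,L=L,p=p)
E
python3 wf.py w4.png
```

```text
t 7.62 tcp [ 0.6405 -0.0179  0.1562] phi 27.52 down [-0.001  0.001 -1.   ] j [ 17.  37. -32.  91.  22.  59.   6.] F [0.1 0.  0.1] gap 0.0522
jaw pts tool 737 [[0.0202, -0.0112, -0.019], [0.033, 0.0068, -0.0138], [0.0541, 0.008, 0.0185]]
fuse 0.83 [309.1, 183.4, 331.0, 248.0] 1073
((641.70751953125, -19.680295944213867), (14.081375122070312, 49.420616149902344), 27.131399154663086) 0.01610086362743572
```

View pics/w4.png

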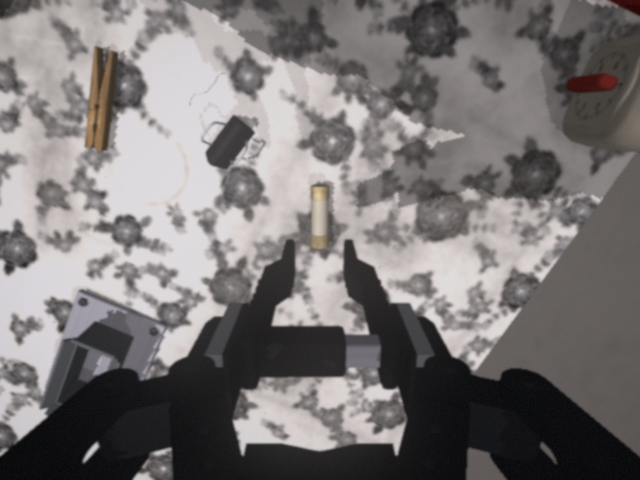

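The wrist view shows the fuse at (320,216), centred between the open jaws whose tips are at (292,242) and (348,242). The wrist measurement agrees with the top view to within 1 mm. I'm descending until the tips are about 5 mm above the table.

>>> servo_tool(
  steps=[
    [[0.008,-0.012,-0.06],0,0.61],
    [[0.008,-0.012,-0.14],0,0.61],
    [[0.008,-0.012,-0.22],0,0.61],
    [[0.008,-0.012,-0.3],0,0.61],
    [[0.008,-0.012,-0.38],0,0.61],
    [[0.008,-0.012,-0.46],0,0.61],
    [[0.008,-0.012,-0.53],0,0.61],
    [[0.008,-0.012,-0.59],0,0.61],
    [[0.008,-0.012,-0.63],0,0.61],
    [[0.008,-0.012,-0.64],0,0.61],
  ],
)

```text
clock: 8.55
eef_pos: [0.6416, -0.0204, 0.0598]
orientation: [149.6, 89.9, 177.2]
wrist_force: [-0.9, -1.1, -1.4]
finger_gap: 0.0521
```

```bash
python3 st.py; python3 wf.py w5.png
```

```text
t 8.55 tcp [ 0.6416 -0.0204  0.0598] phi 27.57 down [-0.001  0.    -1.   ] j [ 15.  44. -29.  94.  27.  49.   3.] F [-0.9 -1.1 -1.4] gap 0.0521
jaw pts tool 14307 [[0.0262, -0.0287, -0.0491], [0.0598, 0.0075, -0.0001], [0.0614, 0.0296, 0.0491]]
fuse 0.9 [304.9, 204.8, 334.0, 297.5] 2111
((642.07861328125, -18.936243057250977), (14.076900482177734, 50.56370162963867), 27.318971633911133) 0.01608591381935428
```

View pics/w5.png

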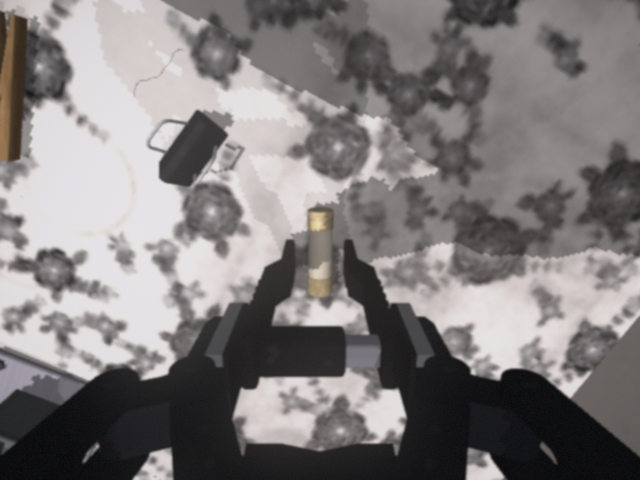

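>>> servo_tool(
  grip_force=35,
  steps=[
    [[0,0,0],0,0.58],
    [[0,0,0],0,0.55],
    [[0,0,0],0,0.52],
    [[0,0,0],0,0.49],
    [[0,0,0],0,0.46],
    [[0,0,0],0,0.43],
    [[0,0,0],0,0.4],
    [[0,0,0],0,0.37],
    [[0,0,0],0,0.3],
    [[0,0,0],0,0.3],
  ],
)

```text
clock: 9.48
eef_pos: [0.6423, -0.0204, 0.0614]
orientation: [-31.4, 90.0, -3.9]
wrist_force: [-1.5, 0.4, 5.8]
finger_gap: 0.037
```

>>> servo_tool(
  steps=[
    [[0,0,0.01],0,0.3],
    [[0,0,0.03],0,0.3],
    [[0,0,0.06],0,0.3],
    [[0,0,0.1],0,0.3],
    [[0,0,0.14],0,0.3],
    [[0,0,0.18],0,0.3],
    [[0,0,0.22],0,0.3],
    [[0,0,0.25],0,0.3],
    [[0,0,0.27],0,0.3],
    [[0,0,0.27],0,0.3],
  ],
)

```text
clock: 10.32
eef_pos: [0.6424, -0.0204, 0.1023]
orientation: [-31.6, 89.9, -4.0]
wrist_force: [-0.1, 0.2, -1.2]
finger_gap: 0.0372
```

```bash
python3 st.py; python3 wf.py w6.png
```

```text
t 10.32 tcp [ 0.6424 -0.0204  0.1023] phi 27.55 down [ 0.001 -0.    -1.   ] j [ 16.  41. -31.  93.  25.  53.   4.] F [-0.1  0.2 -1.2] gap 0.0372
jaw pts tool 3032 [[0.0204, -0.0224, -0.0114], [0.0489, 0.0056, 0.0], [0.0572, 0.0265, 0.0115]]
fuse 0.9 [303.2, 203.8, 334.9, 294.0] 0
```

View pics/w6.png

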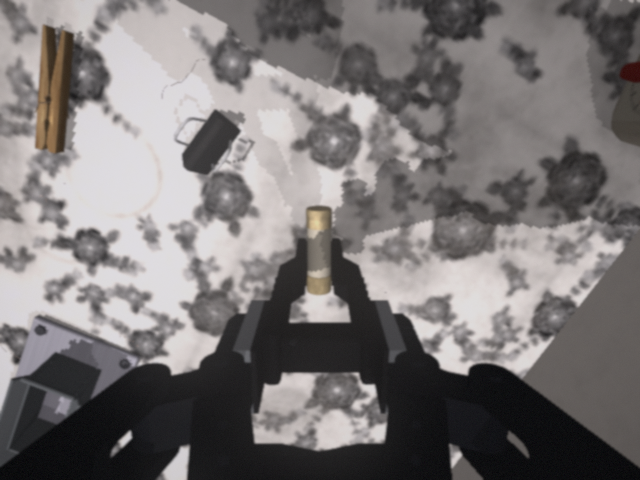

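The fuse is held in the jaws, around (319,250), clear of the fingers and with a 37 mm gap. I'm lifting further and carrying it to the tray, turning by −18° to line it up.

>>> servo_tool(
  steps=[
    [[0,0,0.05],0,0.3],
    [[-0.02,0.04,0.12],0,0.3],
    [[-0.05,0.1,0.2],-0.02,0.3],
    [[-0.09,0.17,0.26],-0.04,0.3],
    [[-0.13,0.25,0.3],-0.06,0.3],
    [[-0.18,0.34,0.32],-0.08,0.3],
    [[-0.23,0.43,0.33],-0.1,0.3],
    [[-0.28,0.53,0.33],-0.12,0.3],
    [[-0.33,0.63,0.33],-0.14,0.3],
    [[-0.378,0.725,0.33],-0.156,0.3],
  ],
)

```text
clock: 11.25
eef_pos: [0.5848, 0.0897, 0.1521]
orientation: [15.9, 90.0, 25.5]
wrist_force: [1.0, -0.0, -1.8]
finger_gap: 0.0368
```

>>> servo_tool(
  steps=[
    [[-0.05,0.1,0],0,0.3],
    [[-0.1,0.2,0],0,0.3],
    [[-0.15,0.3,0],0,0.3],
    [[-0.2,0.4,0],0,0.3],
    [[-0.26,0.5,0],0,0.3],
    [[-0.31,0.6,0],0,0.3],
    [[-0.36,0.7,0],0,0.3],
    [[-0.42,0.8,0],0,0.3],
    [[-0.47,0.9,0],0,0.3],
    [[-0.52,1.0,0],0,0.3],
  ],
)

```text
clock: 12.08
eef_pos: [0.5066, 0.2395, 0.152]
orientation: [20.9, 90.0, 30.6]
wrist_force: [0.1, -0.1, -1.3]
finger_gap: 0.0371
```

>>> servo_tool(
  steps=[
    [[-0.05,0.1,0],0,0.3],
    [[-0.1,0.19,0],0,0.3],
    [[-0.15,0.28,0],0,0.3],
    [[-0.19,0.36,0],0,0.3],
    [[-0.22,0.42,0],0,0.3],
    [[-0.235,0.448,0],0,0.3],
    [[-0.235,0.448,0],0,0.3],
    [[-0.235,0.448,0],0,0.3],
    [[-0.235,0.448,0],0,0.3],
    [[-0.235,0.448,0],0,0.3],
  ],
)

```text
clock: 12.92
eef_pos: [0.4726, 0.3047, 0.151]
orientation: [-91.5, 90.0, -81.9]
wrist_force: [-0.1, 0.4, -0.8]
finger_gap: 0.037
```

```bash
python3 st.py; python3 wf.py w7.png; python3 - <<'E'
from h import *
for r in pinpoint('wrist','empty_compartment')[:2]: print(r['pixel'],r['confidence'],ray('wrist',r['pixel'],.004))
z=np.load('last.npz');W=z['W'];L=z['L']
r=cut_out('wrist','fuse')
if r:
    P=L[r[0]['pixels']]; print('fuse in tool',np.percentile(P,[2,50,98],axis=0).round(4).tolist())
E
```

```text
t 12.92 tcp [0.4726 0.3047 0.151 ] phi 9.62 down [ 0. -0. -1.] j [-17.  30. -31. 103.  19.  52. -47.] F [-0.1  0.4 -0.8] gap 0.037
jaw pts tool 2992 [[0.0202, -0.0223, -0.0113], [0.0485, 0.0058, 0.0001], [0.057, 0.0266, 0.0116]]
fuse 0.83 [302.9, 205.9, 335.7, 298.0] 0
fuse 0.51 [259.4, 236.6, 378.6, 387.1] 3
[322.7, 211.2] 0.91 [0.47498482 0.30821521 0.004     ]
fuse in tool [[0.0468, -0.0219, -0.0066], [0.049, 0.0043, 0.0001], [0.0561, 0.0266, 0.0067]]
```

View pics/w7.png

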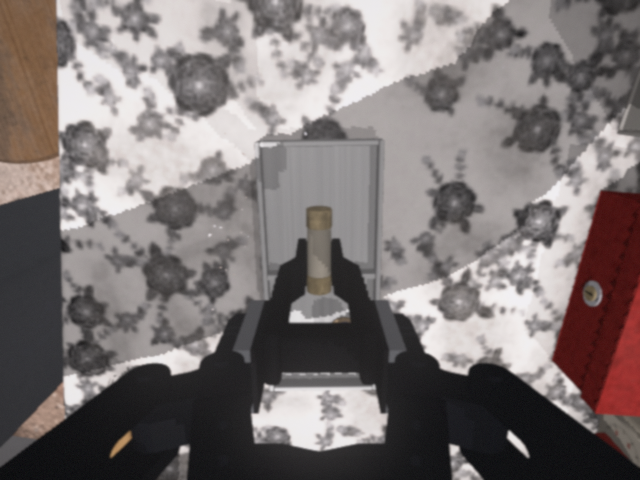

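The fuse is level, at (319,250), over the empty compartment whose centre is at (322,211). The wrist and top estimates of that centre agree to within 3 mm. I'm lowering until the fuse's underside reaches the floor.

>>> servo_tool(
  steps=[
    [[0.007,0.006,-0.06],0,0.3],
    [[0.007,0.006,-0.13],0,0.3],
    [[0.007,0.006,-0.2],0,0.3],
    [[0.007,0.006,-0.27],0,0.3],
    [[0.007,0.006,-0.34],0,0.3],
    [[0.007,0.006,-0.41],0,0.3],
    [[0.007,0.006,-0.47],0,0.3],
    [[0.007,0.006,-0.51],0,0.3],
    [[0.007,0.006,-0.54],0,0.3],
    [[0.007,0.006,-0.55],0,0.3],
  ],
)

```text
clock: 13.95
eef_pos: [0.473, 0.3064, 0.0679]
orientation: [-159.7, 90.0, -150.0]
wrist_force: [-0.1, 0.2, -1.4]
finger_gap: 0.037
```

>>> servo_tool(
  steps=[
    [[0,0,-0.003],0,0.3],
    [[0,0,-0.006],0,0.3],
    [[0,0,-0.009],0,0.3],
    [[0,0,-0.012],0,0.3],
    [[0,0,-0.015],0,0.3],
    [[0,0,-0.018],0,0.3],
    [[0,0,-0.02],0,0.3],
    [[0,0,-0.02],0,0.3],
    [[0,0,-0.02],0,0.3],
    [[0,0,-0.02],0,0.3],
  ],
)

```text
clock: 14.78
eef_pos: [0.4732, 0.3064, 0.0656]
orientation: [99.6, 90.0, 109.3]
wrist_force: [0.0, 0.6, -1.5]
finger_gap: 0.0369
```

```bash
python3 st.py; python3 wf.py w8.png
```

```text
t 14.78 tcp [0.4732 0.3064 0.0656] phi 9.68 down [-0.  0. -1.] j [-19.  37. -27. 106.  24.  42. -51.] F [ 0.   0.6 -1.5] gap 0.0369
jaw pts tool 14390 [[0.0212, -0.0288, -0.0458], [0.0618, 0.0071, 0.0002], [0.0636, 0.0296, 0.0461]]
fuse 0.64 [303.8, 204.6, 334.4, 294.8] 2117
((472.9305114746094, 308.0911865234375), (14.635451316833496, 50.1739501953125), 9.373788833618164) 0.021595480204764327
```

View pics/w8.png

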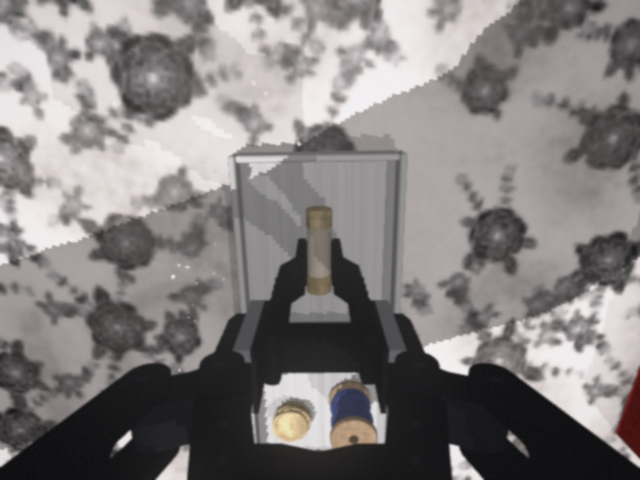

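The fuse is 1–2 mm above the floor and there's no contact force yet. I'm lowering a bit more.

>>> servo_tool(
  steps=[
    [[0,0,-0.003],0,0.3],
    [[0,0,-0.006],0,0.3],
    [[0,0,-0.009],0,0.3],
    [[0,0,-0.012],0,0.3],
    [[0,0,-0.014],0,0.3],
    [[0,0,-0.014],0,0.3],
    [[0,0,-0.014],0,0.3],
    [[0,0,-0.014],0,0.3],
    [[0,0,-0.014],0,0.3],
    [[0,0,-0.014],0,0.3],
  ],
)

```text
clock: 15.72
eef_pos: [0.4734, 0.3068, 0.0646]
orientation: [13.5, 89.9, 23.2]
wrist_force: [-5.0, -2.7, 21.0]
finger_gap: 0.037
```

```bash
python3 st.py; python3 wf.py w9.png
```

```text
t 15.72 tcp [0.4734 0.3068 0.0646] phi 9.68 down [ 0.001  0.    -1.   ] j [-20.  37. -27. 106.  25.  42. -51.] F [-5.  -2.7 21. ] gap 0.037
jaw pts tool 14560 [[0.0211, -0.0287, -0.0461], [0.0608, 0.0071, -0.0004], [0.0627, 0.0296, 0.0458]]
fuse 0.62 [303.3, 206.7, 335.7, 298.5] 2122
((473.1515808105469, 308.0865783691406), (13.945992469787598, 50.31229782104492), 9.789814949035645) 0.019442085680027872
```

It's down: 21 N at the floor. I'll back off slightly and open to the carrying squeeze.

>>> servo_tool(
  steps=[
    [[0,0,0.004],0,0.3],
    [[0,0,0.008],0,0.3],
    [[0,0,0.008],0,0.4],
    [[0,0,0.008],0,0.43],
    [[0,0,0.008],0,0.46],
    [[0,0,0.008],0,0.5],
    [[0,0,0.008],0,0.54],
    [[0,0,0.008],0,0.58],
    [[0,0,0.008],0,0.61],
    [[0,0,0.008],0,0.61],
  ],
)

```text
clock: 16.65
eef_pos: [0.4732, 0.3064, 0.0646]
orientation: [177.6, 90.0, -172.8]
wrist_force: [-0.1, 0.5, -0.9]
finger_gap: 0.0517
```

```bash
python3 st.py; python3 wf.py w10.png
```

```text
t 16.65 tcp [0.4732 0.3064 0.0646] phi 9.68 down [-0. -0. -1.] j [-20.  37. -27. 106.  24.  42. -51.] F [-0.1  0.5 -0.9] gap 0.0517
jaw pts tool 14172 [[0.0261, -0.0283, -0.0457], [0.0608, 0.0075, 0.0001], [0.0627, 0.0295, 0.0462]]
fuse 0.97 [302.9, 206.3, 334.4, 296.1] 2153
((473.1733093261719, 307.9566955566406), (14.09321117401123, 50.23168182373047), 9.283814430236816) 0.01922396097195415
```

View pics/w10.png

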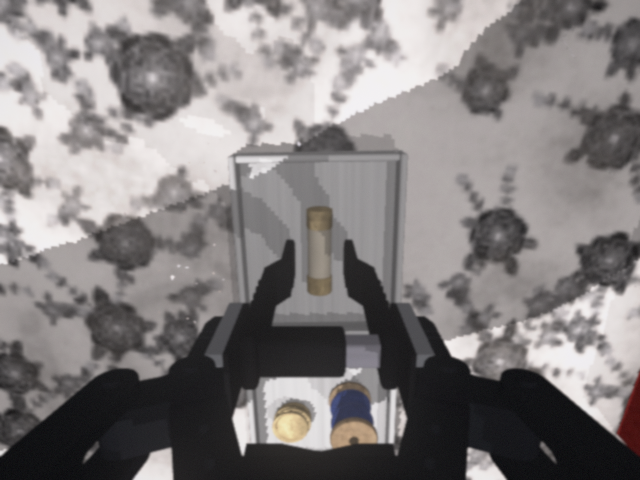

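The jaws are open at 52 mm and the fuse lies flat at (319,251) on the floor, within about 3 mm of the centre. I'm lifting straight up and returning to the stand.

>>> servo_tool(
  steps=[
    [[0,0,0.03],0,0.61],
    [[0,0,0.08],0,0.61],
    [[0,0,0.15],0,0.61],
    [[0,0,0.23],0,0.61],
    [[0,0,0.32],0,0.61],
    [[0,0,0.42],0,0.61],
    [[0,0,0.52],0,0.61],
    [[0,0,0.6],0,0.61],
    [[0,0,0.66],0,0.61],
    [[0,0,0.68],0,0.61],
  ],
)

```text
clock: 17.58
eef_pos: [0.4737, 0.3068, 0.1685]
orientation: [20.5, 89.9, 30.2]
wrist_force: [-0.5, -0.0, -0.5]
finger_gap: 0.0518
```

>>> servo_tool(
  steps=[
    [[0.01,-0.05,0],-0.02,0.61],
    [[0.02,-0.12,0],-0.05,0.61],
    [[0.03,-0.2,0],-0.08,0.61],
    [[0.03,-0.29,0],-0.11,0.61],
    [[0.04,-0.39,0],-0.14,0.61],
    [[0.05,-0.49,0],-0.17,0.61],
    [[0.06,-0.59,0],-0.2,0.61],
    [[0.07,-0.69,0],-0.23,0.61],
    [[0.08,-0.79,0],-0.26,0.61],
    [[0.095,-0.89,0],-0.3,0.61],
  ],
)

```text
clock: 18.42
eef_pos: [0.4873, 0.1714, 0.1663]
orientation: [-130.9, 90.0, -155.9]
wrist_force: [0.8, 0.1, -1.5]
finger_gap: 0.0524
```

>>> servo_tool(
  steps=[
    [[0.01,-0.09,0],-0.03,0.61],
    [[0.02,-0.18,0],-0.06,0.61],
    [[0.03,-0.27,0],-0.09,0.61],
    [[0.04,-0.36,0],-0.12,0.61],
    [[0.05,-0.45,0],-0.15,0.61],
    [[0.06,-0.54,0],-0.18,0.61],
    [[0.07,-0.63,0],-0.21,0.61],
    [[0.08,-0.72,0],-0.24,0.61],
    [[0.09,-0.81,0],-0.27,0.61],
    [[0.095,-0.9,0],-0.3,0.61],
  ],
)

```text
clock: 19.25
eef_pos: [0.5018, 0.0366, 0.1666]
orientation: [91.8, 90.0, 32.4]
wrist_force: [-0.3, 0.3, -1.1]
finger_gap: 0.052
```

>>> servo_tool(
  steps=[
    [[0.01,-0.09,0],-0.03,0.61],
    [[0.02,-0.18,0],-0.06,0.61],
    [[0.03,-0.27,0],-0.09,0.61],
    [[0.04,-0.36,0],-0.12,0.61],
    [[0.05,-0.45,0],-0.15,0.61],
    [[0.06,-0.54,0],-0.18,0.61],
    [[0.07,-0.63,0],-0.21,0.61],
    [[0.08,-0.72,0],-0.24,0.61],
    [[0.09,-0.81,0],-0.258,0.61],
    [[0.095,-0.89,0],-0.258,0.61],
  ],
)

```text
clock: 20.08
eef_pos: [0.5161, -0.0971, 0.1666]
orientation: [-7.7, 90.0, -96.5]
wrist_force: [0.1, 0.1, -0.3]
finger_gap: 0.0521
```

```bash
python3 st.py
```

```text
t 20.08 tcp [ 0.5161 -0.0971  0.1666] phi -88.84 down [-0. -0. -1.] j [  7.  24.  -4. 109.   2.  48. -87.] F [ 0.1  0.1 -0.3] gap 0.0521
```

>>> servo_tool(
  steps=[
    [[0.01,-0.09,0],0,0.61],
    [[0.02,-0.2,0],0,0.61],
    [[0.03,-0.32,0],0,0.61],
    [[0.05,-0.44,0],0,0.61],
    [[0.06,-0.56,0],0,0.61],
    [[0.07,-0.67,0],0,0.61],
    [[0.08,-0.77,0],0,0.61],
    [[0.095,-0.84,0],0.001,0.61],
    [[0.095,-0.868,0],0.001,0.61],
    [[0.095,-0.868,0],0.001,0.61],
  ],
)

```text
clock: 20.92
eef_pos: [0.53, -0.2267, 0.1665]
orientation: [-93.6, 90.0, 177.8]
wrist_force: [-0.1, 0.5, -0.2]
finger_gap: 0.0517
```

```bash
python3 st.py; python3 wf.py w11.png; python3 - <<'E'
from h import *
z=np.load('last.npz');W=z['W']
near=(W[...,0]>.48)&(W[...,0]<.59)&(W[...,1]<-.16)&(W[...,1]>-.3)&(W[...,2]>.036)&(W[...,2]<.05)
P=W[near]; print(len(P),P.min(0),P.max(0),cv2.minAreaRect((P[:,:2]*1000).astype(np.float32)))
for r in pinpoint('wrist','stand_well')[:2]: print(r['pixel'],r['confidence'],ray('wrist',r['pixel'],.005))
E
```

```text
t 20.92 tcp [ 0.53   -0.2267  0.1665] phi -88.57 down [-0.  0. -1.] j [ 19.  28.  -2. 101.   1.  51. -73.] F [-0.1  0.5 -0.2] gap 0.0517
jaw pts tool 745 [[0.0201, -0.0105, -0.02], [0.0326, 0.0075, -0.0147], [0.053, 0.0086, 0.0176]]
3205 [ 0.5057446  -0.26573457  0.03600158] [ 0.55475115 -0.18551759  0.04571055] ((530.3319091796875, -225.5201416015625), (47.58272171020508, 79.91421508789062), 1.4751685857772827)
[319.4, 207.1] 0.74 [ 0.53302412 -0.22468745  0.005     ]
```

View pics/w11.png

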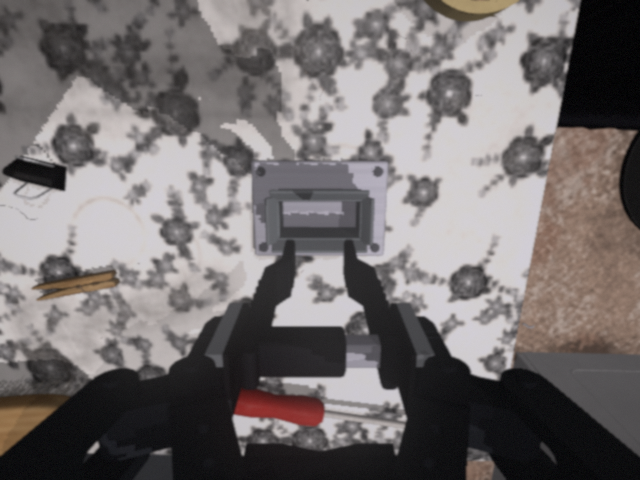

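The stand's well (319,215) lies in line with the jaws. By depth, the stand centre is (0.530, −0.2255) and the jaws are within about 1 mm of it. I'm lowering into the well.

>>> servo_tool(
  steps=[
    [[0.007,0,-0.08],0,0.61],
    [[0.007,0,-0.17],0,0.61],
    [[0.007,0,-0.26],0,0.61],
    [[0.007,0,-0.34],0,0.61],
    [[0.007,0,-0.42],0,0.61],
    [[0.007,0,-0.5],0,0.61],
    [[0.007,0,-0.57],0,0.61],
    [[0.007,0,-0.63],0,0.61],
    [[0.007,0,-0.68],0,0.61],
    [[0.007,0,-0.7],0,0.61],
  ],
)

```text
clock: 21.9
eef_pos: [0.5309, -0.2256, 0.0604]
orientation: [-111.5, 89.9, 160.0]
wrist_force: [-0.3, 1.3, -1.3]
finger_gap: 0.052
```

```bash
python3 st.py; python3 wf.py w12.png
```

```text
t 21.9 tcp [ 0.5309 -0.2256  0.0604] phi -88.52 down [-0.001  0.    -1.   ] j [ 19.  36.  -2. 105.   2.  38. -73.] F [-0.3  1.3 -1.3] gap 0.052
jaw pts tool 13021 [[0.0202, -0.0203, -0.0492], [0.0552, 0.0114, -0.0003], [0.0576, 0.0296, 0.0493]]
```

View pics/w12.png

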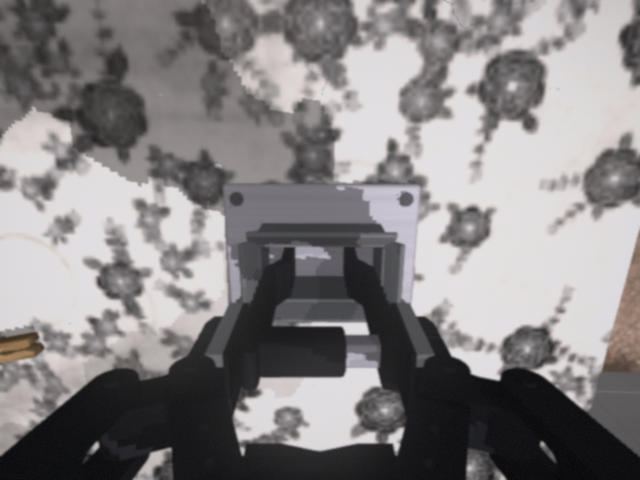

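The tongs are in the well, looking the same as at pick-up, with about 1 mm to go. I'm lowering and then opening gently.

>>> servo_tool(
  steps=[
    [[0,0,-0.005],0,0.61],
    [[0,0,-0.01],0,0.61],
    [[0,0,-0.01],0,0.64],
    [[0,0,-0.01],0,0.67],
    [[0,0,-0.01],0,0.7],
    [[0,0,-0.01],0,0.74],
    [[0,0,-0.01],0,0.8],
    [[0,0,-0.01],0,0.9],
    [[0,0,-0.01],0,1],
    [[0,0,-0.01],0,1],
  ],
)

```text
clock: 22.83
eef_pos: [0.5313, -0.2258, 0.0602]
orientation: [93.7, 90.0, 5.2]
wrist_force: [0.5, 0.7, -0.7]
finger_gap: 0.0852
```

>>> servo_tool(
  steps=[
    [[0,0,-0.01],0,1],
    [[0,0,-0.01],0,1],
    [[0,0,-0.01],0,1],
    [[0,0,-0.01],0,1],
    [[0,0,-0.01],0,1],
    [[0,0,-0.01],0,1],
    [[0,0,-0.01],0,1],
    [[0,0,-0.01],0,1],
    [[0,0,-0.01],0,1],
    [[0,0,-0.01],0,1],
  ],
)

```text
clock: 23.67
eef_pos: [0.5312, -0.2258, 0.0587]
orientation: [165.6, 90.0, 77.1]
wrist_force: [0.6, 0.4, -0.2]
finger_gap: 0.0854
```

```bash
python3 st.py; python3 wf.py w13.png
```

```text
t 23.67 tcp [ 0.5312 -0.2258  0.0587] phi -88.53 down [ 0.  0. -1.] j [ 19.  37.  -2. 105.   2.  38. -73.] F [ 0.6  0.4 -0.2] gap 0.0854
jaw pts tool 12820 [[0.0203, -0.0192, -0.0492], [0.0537, 0.0109, -0.0004], [0.0558, 0.0295, 0.0492]]
```

View pics/w13.png

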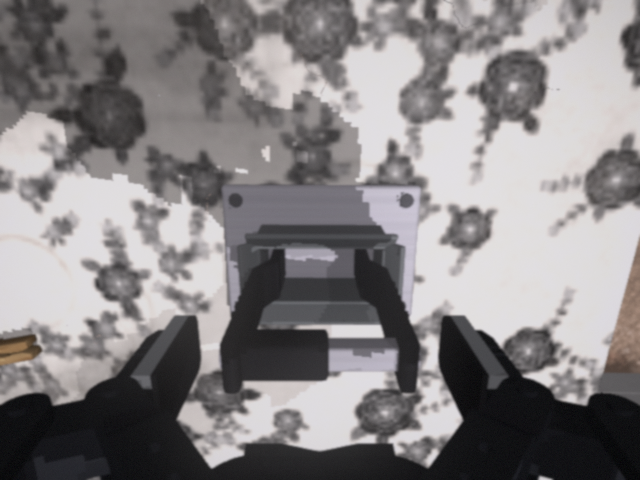

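The tongs are open and standing free, with clearance on both sides of the legs. I'm retreating upward.

>>> servo_tool(
  steps=[
    [[0,0,0.03],0,1],
    [[0,0,0.1],0,1],
    [[0,0,0.2],0,1],
    [[0,0,0.32],0,1],
    [[0,0,0.45],0,1],
    [[0,0,0.6],0,1],
    [[0,0,0.75],0,1],
    [[0,0,0.88],0,1],
    [[0,0,0.96],0,1],
    [[0,0,1.0],0,1],
  ],
)

```text
clock: 24.6
eef_pos: [0.5319, -0.226, 0.2115]
orientation: [70.8, 89.8, -17.8]
wrist_force: [-0.3, -0.5, -0.4]
finger_gap: 0.0852
```

>>> servo_tool(
  steps=[
    [[0,0,0.05],0,1],
    [[0,0,0.1],0,1],
    [[0,0,0.15],0,1],
    [[0,0,0.2],0,1],
    [[0,0,0.2],0,1],
    [[0,0,0.2],0,1],
    [[0,0,0.2],0,1],
    [[0,0,0.2],0,1],
    [[0,0,0.2],0,1],
    [[0,0,0.2],0,1],
  ],
)

```text
clock: 25.43
eef_pos: [0.5311, -0.2258, 0.2384]
orientation: [-110.1, 90.0, 161.4]
wrist_force: [0.5, -0.3, 1.0]
finger_gap: 0.0851
```

```bash
python3 st.py; python3 - <<'E'
from h import *
for n in ['wrist','top']:
    p,d=cam(n); save(p,n+'14.png'); W=cloud(n,d)
    near=(W[...,0]>.48)&(W[...,0]<.59)&(W[...,1]<-.16)&(W[...,1]>-.3)&(W[...,2]>.1)&(W[...,2]<.125)
    P=W[near]
    if len(P): print(n,'tongs top',len(P),np.percentile(P[:,2],[50,95]),cv2.minAreaRect((P[:,:2]*1000).astype(np.float32)))
    for q in ['fuse','empty_compartment','tongs','stand_well']:
        for r in pinpoint(n,q)[:1]: print(n,q,r['pixel'],round(r['confidence'],2),ray(n,r['pixel'],.004).round(3))
    r=cut_out(n,'fuse')
    if r and r[0]['confidence']>.3:
        P=W[r[0]['pixels']&(W[...,2]>.01)]; print(len(P),P[:,2].max() if len(P) else 0, cv2.minAreaRect((P[:,:2]*1000).astype(np.float32)))
p,d=cam('scene'); save(p,'scene14.png')
E
```

```text
t 25.43 tcp [ 0.5311 -0.2258  0.2384] phi -88.52 down [-0.  0. -1.] j [ 19.  24.  -2.  97.   1.  60. -72.] F [ 0.5 -0.3  1. ] gap 0.0851
wrist tongs top 1729 [0.11124655 0.11444346] ((529.6931762695312, -225.84481811523438), (20.432891845703125, 66.74029541015625), 1.8341832160949707)
wrist stand_well [316.0, 190.0] 0.88 [ 0.535 -0.222  0.004]
top tongs top 387 [0.11266213 0.11670643] ((529.6141967773438, -224.6826171875), (19.594348907470703, 66.34868621826172), 1.406194806098938)
top fuse [156.8, 298.1] 0.72 [0.479 0.307 0.004]
top empty_compartment [156.1, 303.6] 0.64 [0.469 0.308 0.004]
top tongs [455.9, 261.4] 0.95 [ 0.535 -0.228  0.004]
top stand_well [456.8, 264.1] 0.79 [ 0.53  -0.229  0.004]
224 0.02311321115149417 ((473.897216796875, 307.10791015625), (14.573823928833008, 50.23911666870117), 8.404982566833496)
```

View pics/scene14.png

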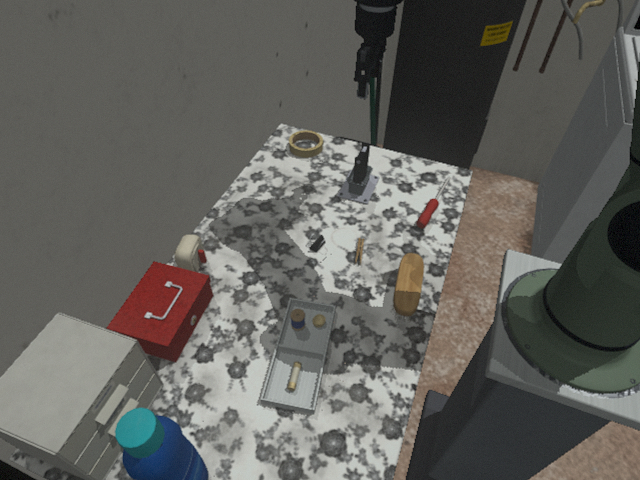

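View pics/wrist14.png

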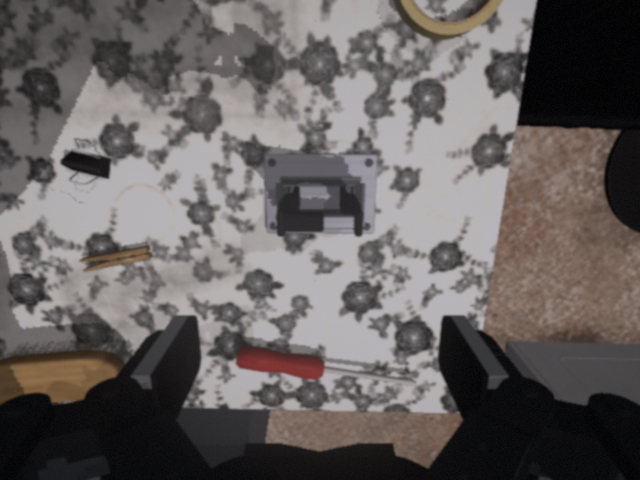

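The scene view shows the fuse in the empty compartment at (294,377) and the tongs upright in the stand at (361,165). The gripper is well clear of everything. Handing in.

```bash
python3 -c "
from workcell import order
print(order.finish_job())"; python3 st.py
```

```text
the job is handed in; nothing more can be done
None
the job is handed in; nothing more can be done
```

I finished the job and handed it in at about 25.6 s, but `finish_job()` gives no verdict, so success rests on my own checks. I took the tongs from their stand, squeezed them on the fuse and carried it to the empty compartment. I lowered it until it touched the floor (about 21 N at the wrist), opened the tongs, and stood them back in their stand.

**Fuse:** It lies flat at about (0.474, 0.307), within 5 mm of both estimates of the compartment's centre. The wrist camera put its top at 0.019 m, which is right for lying on the floor. The final top-camera maximum was 0.023 m, which I took as depth noise. The fingers stayed on the tongs' legs throughout.

**Tongs:** They stand upright in the well, about 1 mm from the stand's centre, with their top at 0.114–0.117 m (0.115 m expected).

**Gripper:** It was open and clear, with its tip about 0.12 m above the tongs and wrist force near zero.

**Disagreements:** In the last top picture, the trained network's estimates of the fuse and the compartment centre differed by about 10 mm. The depth-based positions agreed more closely, and either way the fuse is well inside the 35 mm limit.

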